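Sort the full rivet tins from the empty ones

TASK

Four identical closed tins stand on the bench; some are full of rivets and some are empty, which you can only tell by their weight. Sort them: stand the full tins upright in the blue tray and the empty ones upright in the yellow tray, flat on the tray floor, setting them down rather than dropping them. Leave everything else on the bench where it is.

Things in the scene. Friction and masses are not known exactly. Their poses are not given: they have to be found in the camera images.
- tin_a: one of four look-alike closed square tins, silvery with green lid, 52 x 52 x 78 mm high; origin at the centre of its underside, z up, x and y square to its flat sides. Upright at first, yaw within 0.6. Either full of rivets (0.50 to 0.66 kg) or empty but for a card liner (0.14 kg): differs every time, not told by the name or look, only by lifting and feeling the weight. Contents can shift 1.5 mm
- tin_b: one of four look-alike closed square tins, silvery with green lid, 52 x 52 x 78 mm high; origin at the centre of its underside, z up, x and y square to its flat sides. Upright at first, yaw within 0.6. Either full of rivets (0.50 to 0.66 kg) or empty but for a card liner (0.14 kg): differs every time, not told by the name or look, only by lifting and feeling the weight. Contents can shift 1.5 mm
- tin_c: one of four look-alike closed square tins, silvery with green lid, 52 x 52 x 78 mm high; origin at the centre of its underside, z up, x and y square to its flat sides. Upright at first, yaw within 0.6. Either full of rivets (0.50 to 0.66 kg) or empty but for a card liner (0.14 kg): differs every time, not told by the name or look, only by lifting and feeling the weight. Contents can shift 1.5 mm
- tin_d: one of four look-alike closed square tins, silvery with green lid, 52 x 52 x 78 mm high; origin at the centre of its underside, z up, x and y square to its flat sides. Upright at first, yaw within 0.6. Either full of rivets (0.50 to 0.66 kg) or empty but for a card liner (0.14 kg): differs every time, not told by the name or look, only by lifting and feeling the weight. Contents can shift 1.5 mm
- blue_tray: shallow open blue tray for the full tins, fixed, 200 mm along its x, 140 mm along its y, 32 mm high, walls and floor 4 mm; origin at the centre of its underside, z up, yaw within 0.12. The two trays stand left and right of the tins, either way round. Two tins fit well at x = +43 and -43 mm, y = 0
- blue_tray_floor (a point): centre of the blue tray's inner floor, 4 mm above the tray's underside, axes as the tray's
- yellow_tray: shallow open yellow tray for the empty tins, fixed, 200 mm along its x, 140 mm along its y, 32 mm high, walls and floor 4 mm; origin at the centre of its underside, z up, yaw within 0.12. The two trays stand left and right of the tins, either way round. Two tins fit well at x = +43 and -43 mm, y = 0
- yellow_tray_floor (a point): centre of the yellow tray's inner floor, 4 mm above the tray's underside, axes as the tray's
- pencil: flat red carpenter's pencil, 152 mm long, 8 mm high, lying on the bench; a bystander, to be left where it is; origin at the centre of its underside
- wood_stick: pale boxwood stick, 155 mm long, 10 mm high, lying along the back of the bench; a bystander, to be left where it is; origin at the centre of its underside
- black_marker: black paint marker, 132 mm long, 14 mm thick, lying along the back of the bench; a bystander, to be left where it is; origin at the centre of its underside
- flux_bottle: white plastic bottle with red cap, 54 mm across, 108 mm high, standing at the left; a bystander, to be left where it is; origin at the centre of its underside
- mug: white mug with dark dots, 91 mm high, standing at the right; a bystander, to be left where it is; origin at the centre of its underside

How it is judged (in metres and radians):
At the end, for the whole second after the job is handed in: Full tins (over 3 N on the tray) in the blue tray, empty ones (under 3 N) in the yellow: centre within 75 mm (tray x) and 45 mm (tray y) of the tray's centre, underside within 6 mm of the tray floor, upright within 0.1 rad, at rest (((x of tin_a in the frame of blue_tray_floor between -0.075 and 0.075 m and y of tin_a in the frame of blue_tray_floor between -0.045 and 0.045 m and z of tin_a in the frame of blue_tray_floor below 0.006 m and contact force between tin_a and blue_tray above 3 N) or (x of tin_a in the frame of yellow_tray_floor between -0.075 and 0.075 m and y of tin_a in the frame of yellow_tray_floor between -0.045 and 0.045 m and z of tin_a in the frame of yellow_tray_floor below 0.006 m and contact force between tin_a and yellow_tray between 0.4 and 3 N)) and angle between each of tin_a, tin_b, tin_c, tin_d's own z axis and vertical below 0.1 rad and linear speed of each of tin_a, tin_b, tin_c, tin_d below 0.02 m/s and ((x of tin_b in the frame of blue_tray_floor between -0.075 and 0.075 m and y of tin_b in the frame of blue_tray_floor between -0.045 and 0.045 m and z of tin_b in the frame of blue_tray_floor below 0.006 m and contact force between tin_b and blue_tray above 3 N) or (x of tin_b in the frame of yellow_tray_floor between -0.075 and 0.075 m and y of tin_b in the frame of yellow_tray_floor between -0.045 and 0.045 m and z of tin_b in the frame of yellow_tray_floor below 0.006 m and contact force between tin_b and yellow_tray between 0.4 and 3 N)) and ((x of tin_c in the frame of blue_tray_floor between -0.075 and 0.075 m and y of tin_c in the frame of blue_tray_floor between -0.045 and 0.045 m and z of tin_c in the frame of blue_tray_floor below 0.006 m and contact force between tin_c and blue_tray above 3 N) or (x of tin_c in the frame of yellow_tray_floor between -0.075 and 0.075 m and y of tin_c in the frame of yellow_tray_floor between -0.045 and 0.045 m and z of tin_c in the frame of yellow_tray_floor below 0.006 m and contact force between tin_c and yellow_tray between 0.4 and 3 N)) and ((x of tin_d in the frame of blue_tray_floor between -0.075 and 0.075 m and y of tin_d in the frame of blue_tray_floor between -0.045 and 0.045 m and z of tin_d in the frame of blue_tray_floor below 0.006 m and contact force between tin_d and blue_tray above 3 N) or (x of tin_d in the frame of yellow_tray_floor between -0.075 and 0.075 m and y of tin_d in the frame of yellow_tray_floor between -0.045 and 0.045 m and z of tin_d in the frame of yellow_tray_floor below 0.006 m and contact force between tin_d and yellow_tray between 0.4 and 3 N))); the robot touches nothing.
It fails at once if a tin is dropped or thrown (faster than 0.6 m/s with no finger on it, as after a fall of about 2 cm) ((contact force between the fingers and tin_a below 0.05 N and linear speed of tin_a above 0.6 m/s) or (contact force between the fingers and tin_b below 0.05 N and linear speed of tin_b above 0.6 m/s) or (contact force between the fingers and tin_c below 0.05 N and linear speed of tin_c above 0.6 m/s) or (contact force between the fingers and tin_d below 0.05 N and linear speed of tin_d above 0.6 m/s)).
It fails at once if a bystander is moved by more than 3 cm (distance of any of pencil, wood_stick, black_marker, flux_bottle, mug from where it was at the start of the episode above 0.03 m).
It also fails if it takes over 72 s, if anything falls off the work surface, if the arm or the gripper's body presses on something with over 40 N, if the wrist force passes 120 N, or if a joint passes its speed limit or range.

ROBOT

A 6-joint arm with a two-finger parallel gripper is mounted at the origin on a cart in front of the work surface, level with it; the furniture and walls round the work are solid. World frame = base frame: x ahead of the robot, y to its left, z up, the work surface at z = 0. Lengths are in mm, angles in rad, forces in N, time in s.
With the tool pointing down it reaches from about 200 to 875 mm from the base axis. Payload 3.4 kg.
Tool frame: the origin (TCP) lies midway between the tips of the shut fingers; the grasp point (between the pads) lies 19 mm behind it; z points along the fingers, y is the line along which they close (so a half turn about z gives the same grasp; the last joint's range is limited). The gripper opens to 94 mm and grips with 3 to 60 N. Pads are 16 mm wide; open, the fingers measure 119 mm over their backs; the gripper's body (75 mm by 177 mm) begins 78 mm behind the grasp point.
Start: joints at [-1.428, 0.276, 1.505, -0, 1.361, -0.121], TCP at [149.93, -555.146, 205.493] pointing down, gripper open.
Joint ranges: [-2.89, 2.89], [-0.75, 2.08], [0.22, 2.7], [-1.18, 4.32], [0.11, 2.71], [-2.7, 2.7]. Speed limits (rad/s): [2.57, 2.57, 3.14, 3.14, 3.14, 3.14].

INTERFACE

Orientations are given as a rotation vector (axis times angle).
In Python, from plant import telemetry, imaging, ctrl, models gives the robot as it stands.
- The arm moves only by the shell command python3 -m inch 'ROWS' [FORCE]. ROWS is text: rows parted by semicolons, each of 7 numbers parted by spaces: the shift along the world's x, y, z in units of 0.3 m (1.0 is 0.3 m), then the turn, a rotation vector about the world's x, y, z in units of pi rad (1.0 is pi rad), then the finger opening in mm, from 0 to 94. In form: tx ty tz ax ay az claw; .... A call has 1 to 12 rows; each row is the pose to reach, as a shift and turn from the pose commanded when the call began, turning the shorter way round; what a row does not reach only later rows make up. A row lasts 1/12 s, in which the tool goes at most 41.7 mm and 7.16 degrees, less where a joint would pass 70% of its speed; a pose out of reach is approached as far as the arm can. A call with a number of a shift or a turn outside -1 to 1 is refused whole. A call with a gripper value outside its range is refused whole. The fingers move at their own pace and stop on an object; FORCE is the grip in N (left out, the last holds). Time passes only in rows, so rows that repeat a pose let the fingers close. It gives the time, the measured TCP pose, the force, the opening and the grip force at its end, in the units of the state.
- telemetry.observe(): the state, without advancing time (a new reading comes with each control period).
- imaging.camera(name): name is "scene" or "top" or "wrist"; returns the picture (480x640x3 uint8, red, green, blue); there is no depth.
- imaging.calibration(name): a dict with "fx", "fy", "cx", "cy" (pixels), "extrinsics" (4x4, takes a point from world to camera coordinates). Camera axes: x right, y down, z forward; pixel columns grow to the right and rows downward; lengths in mm; the calibration is good to about 2 mm. A picture is of the moment at which its call begins: read the wrist's pose just before it. calibration takes no time and is no camera call; for the wrist camera it gives the pose at the moment of the call.
- ctrl.finish_job(): hands the job in; it is judged then, once.
Trained networks look in the newest picture that a camera, given by its name, has taken for a name from the list of things; names that differ only in an ending like _2 or _b are one class to them, and where a whole thing is asked for, a point or a joint stands for the part that bears it (a point fixed in the world has none). Each returns a list of dicts, best first, with "score" (0 to 1); they miss things now and then, are a little off and sometimes report something else, mostly with a low value. They report only what shows in the picture. A call takes as long as a camera call.
- models.recognise(camera, thing): "rect" ([left, top, width, height] in pixels, round what is visible of it).
- models.silhouettes(camera, thing): "region" (480x640 bool, what is visible of it) and "rect" ([left, top, width, height] in pixels, round what is visible of it).
- models.pinpoint(camera, thing): "position" ([column, row] in pixels: a listed point, or the origin of a listed thing).
The state is a dict: "t": time; "joint_positions": joint angles; "qd": joint speeds; "tau": joint torques, N m; "eef_pos": TCP position; "orientation": TCP orientation; "wrist_force": force on the tool from outside, world axes, zero at the start; "ft_torque": the same for the moment, N m; "grip_width": finger opening in mm; "gripper_force": force on a finger pad.
Only numpy, scipy, OpenCV 4.12 (cv2) and the standard library are available. Lean on these libraries where they do the work, as an engineer would, in place of code of your own. Each camera call takes 0.05 s, during which the arm holds its last target. There are 200 camera calls.

## Working session

There is one attempt and no reset: what is moved stays moved. The work goes in short steps, Python scripts to look and compute and a shell command to move; the robot and the scene stay as the last step left them, time stands still between calls to the robot, and variables do not carry over. Pictures are saved under pics/ and viewed, at most 10 in all, crops included, and the job is handed in when it is done.

```bash
mkdir -p pics
cat > h.py <<'E'
import numpy as np, cv2
from plant import telemetry, imaging, ctrl, models
def ray(cam,uv,z):
    c=imaging.calibration(cam);E=np.array(c['extrinsics']);R,t=E[:3,:3],E[:3,3]
    o=-R.T@t; uv=np.atleast_2d(uv).astype(float)
    d=np.c_[(uv[:,0]-c['cx'])/c['fx'],(uv[:,1]-c['cy'])/c['fy'],np.ones(len(uv))]@R
    return o+d*((z-o[2])/d[:,2])[:,None]
def save(cam,name):
    im=imaging.camera(cam); cv2.imwrite('pics/'+name+'.png',im[:,:,::-1]); return im
E
python3 - <<'E'
from h import *
np.set_printoptions(precision=1,suppress=True)
im=save('top','top1')
s=telemetry.observe();print(s)
c=imaging.calibration('top');print(c)
hsv=cv2.cvtColor(im,cv2.COLOR_RGB2HSV)
for n,z in [('tin_a',78),('blue_tray',32),('yellow_tray',32),('pencil',8),('flux_bottle',108),('mug',91)]:
    for d in models.silhouettes('top',n):
        m=d['region'].astype(np.uint8)
        if m.sum()<20: continue
        if n=='tin_a':
            m2=((hsv[:,:,0]>35)&(hsv[:,:,0]<90)&(hsv[:,:,1]>70)).astype(np.uint8)*m
            print('green',m2.sum(),m.sum())
            if m2.sum()>50:m=m2
        pts=np.argwhere(m)[:,::-1]
        w=ray('top',pts,z)[:,:2].astype(np.float32)
        print(n,round(d['score'],2),d['rect'],cv2.minAreaRect(w))
E
```

```text
{'t': 0.05, 'joint_positions': array([-1.4,  0.3,  1.5,  0. ,  1.4, -0.1]), 'qd': array([-0., -0., -0., -0.,  0., -0.]), 'tau': array([  0. , -40.6, -23.8,   0.1,   0. ,  -0. ]), 'eef_pos': array([ 149.9, -554.6,  204.7]), 'orientation': array([-3.1, -0.4, -0. ]), 'wrist_force': array([-1. , -0.5, -0.4]), 'ft_torque': array([ 0.,  0., -0.]), 'gripper_force': 0.0, 'grip_width': 93.63917597252376}
{'fx': 540.6742577854836, 'fy': 540.6742577854836, 'cx': 311.6235096281002, 'cy': 232.3434630198251, 'extrinsics': array([[   0.3,   -1. ,   -0. , -209.6],
       [  -0.9,   -0.3,   -0.2,  564.4],
       [   0.2,    0.1,   -1. , 1515.4],
       [   0. ,    0. ,    0. ,    1. ]])}
green 335 441
tin_a 0.92 [314.2, 258.3, 26.6, 26.6] ((504.8092041015625, -127.09754180908203), (51.683753967285156, 51.14554214477539), 79.36380004882812)
green 322 442
tin_a 0.85 [343.6, 224.8, 20.5, 25.0] ((623.526123046875, -169.11813354492188), (52.206565856933594, 51.75031661987305), 22.31839942932129)
green 320 389
tin_a 0.84 [271.4, 251.8, 16.5, 23.6] ((491.5517883300781, 21.485599517822266), (48.7712860107421
[... 346 characters left out ...]
tray 0.76 [174.9, 180.0, 68.5, 78.4] ((562.8880004882812, 262.6806945800781), (149.72756958007812, 207.13494873046875), 89.43031311035156)
yellow_tray 0.66 [430.7, 303.6, 40.6, 28.5] ((479.2655334472656, -491.8501281738281), (83.14813232421875, 109.62510681152344), 19.785594940185547)
pencil 0.7 [246.2, 210.7, 22.9, 44.1] ((566.2978515625, 114.50706481933594), (14.308442115783691, 141.39682006835938), 88.85003662109375)
flux_bottle 0.77 [147.9, 164.6, 24.9, 20.0] ((636.0126953125, 406.3950500488281), (78.96733856201172, 46.7272834777832), 74.79932403564453)
mug 0.96 [429.5, 301.1, 39.7, 31.1] ((470.3630676269531, -477.051513671875), (82.32795715332031, 106.19414520263672), 22.88620948791504)
```

View pics/top1.png

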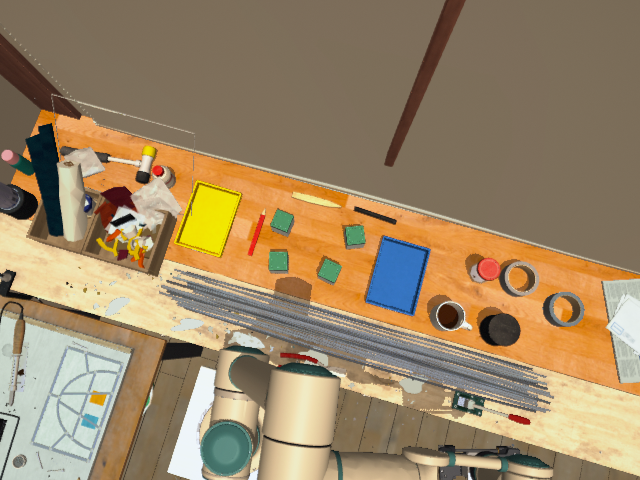

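The top view shows the four tins at pixels (329,270), (355,237), (278,261) and (282,221). The yellow tray is at (208,218), the blue tray at (398,275) and the pencil at (257,232). The measured tin tops are about 52 mm and the trays about 205x148 mm, both as they should be. Next I'll go above the nearest tin and look with the wrist camera.

```bash
R="";
python3 -m inch '0.8 0.95 0 0 0 0 80;0.8 0.95 0 0 0 0 80;0.8 0.95 0 0 0 0 80;0.8 0.95 0 0 0 0 80;0.8 0.95 0 0 0 0 80;0.8 0.95 0 0 0 0 80;0.8 0.95 0 0 0 0 80;0.8 0.95 0 0 0 0 80;0.8 0.95 0 0 0 0 80;0.8 0.95 0 0 0 0 80'
python3 -m inch '0.383 0.477 0 0 0 -0.14 80;0.383 0.477 0 0 0 -0.14 80;0.383 0.477 0 0 0 -0.14 80;0.383 0.477 0 0 0 -0.14 80;0.383 0.477 0 0 0 -0.14 80;0.383 0.477 0 0 0 -0.14 80'
cat >> h.py <<'E'
from scipy.spatial.transform import Rotation as Ro
np.set_printoptions(precision=1,suppress=True)
def state():
    s=telemetry.observe();M=Ro.from_rotvec(s['orientation']).as_matrix()
    yaw=np.degrees(np.arctan2(M[1,0],M[0,0]))
    print('t %.2f'%s['t'],'pos',s['eef_pos'],'yaw %.1f'%yaw,'tilt',M[:,2],'F',s['wrist_force'],'w %.1f g %.1f'%(s['grip_width'],s['gripper_force']))
    return s['eef_pos'],yaw
def go(x,y,z,yaw):
    p,w=state(); d=(np.array([x,y,z])-p)/300
    print('-> %.3f %.3f %.3f  az %.3f'%(*d,((yaw-w+180)%360-180)/180))
def tins(cam):
    im=imaging.camera(cam);hsv=cv2.cvtColor(im,cv2.COLOR_RGB2HSV);out=[]
    m=((hsv[:,:,0]>35)&(hsv[:,:,0]<90)&(hsv[:,:,1]>70)).astype(np.uint8)
    m=cv2.morphologyEx(m,cv2.MORPH_OPEN,np.ones((3,3)))
    n,l,st,_=cv2.connectedComponentsWithStats(m)
    for i in range(1,n):
        if st[i,4]<150: continue
        w=ray(cam,np.argwhere(l==i)[:,::-1],78)[:,:2].astype(np.float32)
        r=cv2.minAreaRect(w)
        if 40<min(r[1]) and max(r[1])<65:
            print(cam,'tin',np.array(r[0]),np.array(r[1]),'yaw %.1f'%((r[2]+45)%90-45),st[i,:4])
    return im
E
python3 - <<'E'
from h import *
state(); im=tins('wrist'); cv2.imwrite('pics/w1.png',im[:,:,::-1])
go(504.8,-127,31,-10.6)
E
```

```text
t: 1.18
eef_pos: [393.5, -264.5, 205.8]
orientation: [-3.11, -0.424, -0.005]
wrist_force: [0.7, 0.4, -0.0]
grip_width: 80.0
gripper_force: 0.0
t: 1.68
eef_pos: [508.3, -122.9, 205.5]
orientation: [-3.127, 0.268, -0.004]
wrist_force: [-0.1, -1.3, -0.5]
grip_width: 80.0
gripper_force: 0.0
t 1.68 pos [ 508.3 -122.9  205.5] yaw -9.8 tilt [ 0.  0. -1.] F [-0.1 -1.3 -0.5] w 80.0 g 0.0
wrist tin [ 622.7 -169.1] [51.8 52. ] yaw 22.8 [300  28  91  99]
wrist tin [605.7  44. ] [50.5 51.3] yaw -6.1 [ 43 115  73  70]
wrist tin [ 505.6 -127.4] [51.  53.1] yaw -8.6 [285 205  63  62]
wrist tin [492.1  18.3] [51.9 55.1] yaw 14.1 [135 242  57  74]
t 1.73 pos [ 506.2 -125.3  205.3] yaw -9.8 tilt [ 0.  0. -1.] F [-0.7  0.1 -0.1] w 80.2 g 0.0
-> -0.005 -0.006 -0.581  az -0.004
```

View pics/w1.png

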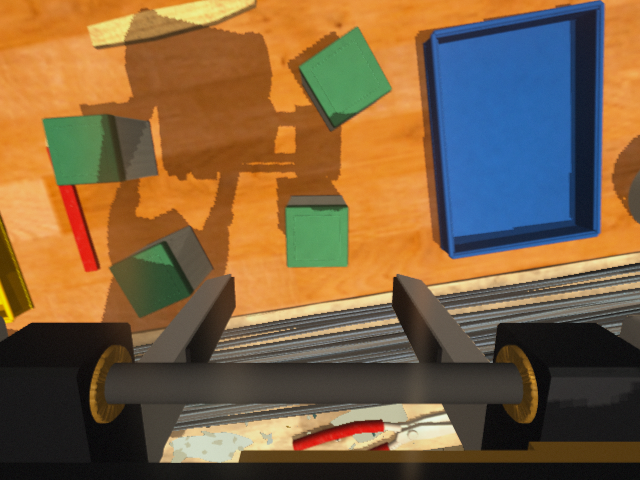

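The wrist view shows the tin below at (317,235), the others at (345,78), (100,150) and (160,270), and the blue tray clear at (515,130). The positions agree with the top camera within 2–3 mm. I'll grasp this tin, lift it and weigh it.

```bash
cd .;
python3 -m inch '0 0 -0.13 0 0 0 80;0 0 -0.26 0 0 0 80;0 0 -0.39 0 0 0 80;0 0 -0.5 0 0 0 80;0 0 -0.56 0 0 0 80;0 0 -0.58 0 0 0 80;0 0 -0.58 0 0 0 80;0 0 -0.58 0 0 0 40;0 0 -0.58 0 0 0 40;0 0 -0.58 0 0 0 40;0 0 -0.58 0 0 0 40;0 0 -0.58 0 0 0 40' 35
python3 -m inch '0 0 0 0 0 0 40;0 0 0 0 0 0 40;0 0 0.03 0 0 0 40;0 0 0.1 0 0 0 40;0 0 0.2 0 0 0 40;0 0 0.3 0 0 0 40;0 0 0.38 0 0 0 40;0 0 0.4 0 0 0 40;0 0 0.4 0 0 0 40;0 0 0.4 0 0 0 40'
python3 - <<'E'
from h import *
for i in range(3): state(); imaging.camera('wrist')
go(551.5-43,-321.3,150,0.5);go(562.9-43,262.7,150,-0.6)
E
```

```text
t: 2.73
eef_pos: [506.4, -125.7, 33.1]
orientation: [-3.127, 0.279, -0.006]
wrist_force: [2.3, 5.3, 3.8]
grip_width: 51.9
gripper_force: 34.9
t: 3.57
eef_pos: [503.7, -126.7, 150.5]
orientation: [-3.129, 0.276, 0.003]
wrist_force: [-1.1, 0.3, -5.5]
grip_width: 51.6
gripper_force: 34.9
t 3.57 pos [ 503.7 -126.7  150.5] yaw -10.1 tilt [-0.  0. -1.] F [-1.1  0.3 -5.5] w 51.6 g 34.9
t 3.62 pos [ 503.1 -126.5  149.7] yaw -10.1 tilt [-0.  0. -1.] F [-0.6 -0.4 -6.1] w 52.0 g 34.9
t 3.67 pos [ 503.1 -126.4  149.4] yaw -10.1 tilt [-0.  0. -1.] F [-0.5  1.3 -5.2] w 51.9 g 34.9
t 3.72 pos [ 503.2 -126.5  149.4] yaw -10.1 tilt [-0.  0. -1.] F [-0.8 -0.1 -4.9] w 51.7 g 34.9
-> 0.018 -0.649 0.002  az 0.059
t 3.72 pos [ 503.2 -126.5  149.4] yaw -10.1 tilt [-0.  0. -1.] F [-0.8 -0.1 -4.9] w 51.7 g 34.9
-> 0.056 1.297 0.002  az 0.053
```

It reads about 5.3 N, so it's full and goes in the blue tray's near slot.

```bash
cd .;
python3 -m inch '0.012 -0.1 0 0 0 0.059 40;0.012 -0.2 0 0 0 0.059 40;0.012 -0.32 0 0 0 0.059 40;0.012 -0.44 0 0 0 0.059 40;0.012 -0.55 0 0 0 0.059 40;0.012 -0.62 0 0 0 0.059 40;0.012 -0.65 0 0 0 0.059 40;0.012 -0.65 0 0 0 0.059 40;0.012 -0.65 0 0 0 0.059 40'
python3 -m inch '0 0 -0.08 0 0 0 40;0 0 -0.18 0 0 0 40;0 0 -0.27 0 0 0 40;0 0 -0.32 0 0 0 40;0 0 -0.35 0 0 0 40;0 0 -0.365 0 0 0 40;0 0 -0.375 0 0 0 40;0 0 -0.383 0 0 0 40;0 0 -0.383 0 0 0 40;0 0 -0.383 0 0 0 40'
python3 - <<'E'
from h import *
state()
E
```

```text
t: 4.47
eef_pos: [507.7, -320.8, 150.1]
orientation: [-3.138, -0.013, 0.004]
wrist_force: [0.1, 1.4, -5.4]
grip_width: 51.5
gripper_force: 34.9
t: 5.3
eef_pos: [509.1, -322.4, 37.6]
orientation: [3.14, 0.015, 0.002]
wrist_force: [-0.4, 0.5, -5.5]
grip_width: 51.8
gripper_force: 34.9
t 5.30 pos [ 509.1 -322.4   37.6] yaw 0.5 tilt [ 0. -0. -1.] F [-0.4  0.5 -5.5] w 51.8 g 34.9
```

```bash
cd .;
python3 -m inch '0 0 -0.004 0 0 0 40;0 0 -0.007 0 0 0 40;0 0 -0.01 0 0 0 40;0 0 -0.01 0 0 0 40'
python3 - <<'E'
from h import *
state()
E
```

```text
t: 5.63
eef_pos: [509.1, -322.6, 37.0]
orientation: [3.14, 0.014, 0.004]
wrist_force: [-3.0, 1.9, 11.0]
grip_width: 51.8
gripper_force: 35.0
t 5.63 pos [ 509.1 -322.6   37. ] yaw 0.5 tilt [ 0. -0. -1.] F [-3.   1.9 11. ] w 51.8 g 35.0
```

```bash
cd .;
python3 -m inch '0 0 0 0 0 0 60;0 0 0 0 0 0 75;0 0 0 0 0 0 80;0 0 0 0 0 0 80;0 0 0.1 0 0 0 80;0 0 0.22 0 0 0 80;0 0 0.34 0 0 0 80;0 0 0.39 0 0 0 80;0 0 0.39 0 0 0 80'
python3 -m inch '0.1 0.13 0 0 0 0.12 80;0.2 0.26 0 0 0 0.12 80;0.28 0.38 0 0 0 0.12 80;0.35 0.47 0 0 0 0.12 80;0.382 0.51 0 0 0 0.12 80;0.382 0.51 0 0 0 0.12 80;0.382 0.51 0 0 0 0.12 80;0.382 0.51 0 0 0 0.12 80'
python3 - <<'E'
from h import *
state(); im=tins('top'); cv2.imwrite('pics/t2.png',im[200:320,300:460,::-1].repeat(4,0).repeat(4,1)); go(623,-169,31,22.5)
E
```

```text
t: 6.38
eef_pos: [511.0, -324.1, 155.3]
orientation: [3.135, 0.015, 0.012]
wrist_force: [0.2, -0.6, 0.4]
grip_width: 79.9
gripper_force: 0.0
t: 7.05
eef_pos: [621.9, -169.4, 149.2]
orientation: [-3.083, -0.603, 0.004]
wrist_force: [-0.8, -0.9, -0.1]
grip_width: 79.8
gripper_force: 0.0
t 7.05 pos [ 621.9 -169.4  149.2] yaw 22.1 tilt [-0. -0. -1.] F [-0.8 -0.9 -0.1] w 79.8 g 0.0
top tin [606.9  45. ] [51.6 52.4] yaw -6.3 [271 210  22  21]
top tin [490.4  25.6] [48.8 42.8] yaw 15.9 [269 252  16  18]
top tin [ 507.4 -325.6] [52.1 51.9] yaw 0.5 [388 278  21  22]
t 7.10 pos [ 621.8 -170.   149.5] yaw 22.1 tilt [-0. -0. -1.] F [ 0.1 -0.1 -1.1] w 79.9 g 0.0
-> 0.004 0.003 -0.395  az 0.002
```

View pics/t2.png

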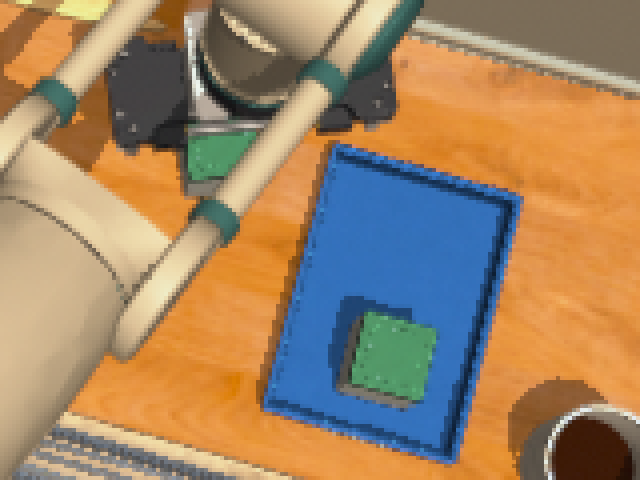

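The first tin stands upright in the blue tray's near half, at crop pixel (395,360), with the wall clear all round it. Next is the second tin.

```bash
cd .;
python3 -m inch '0 0 -0.1 0 0 0 80;0 0 -0.22 0 0 0 80;0 0 -0.32 0 0 0 80;0 0 -0.38 0 0 0 80;0 0 -0.395 0 0 0 80;0 0 -0.395 0 0 0 80;0 0 -0.395 0 0 0 40;0 0 -0.395 0 0 0 40;0 0 -0.395 0 0 0 40;0 0 -0.395 0 0 0 40;0 0 -0.395 0 0 0 40' 35
python3 -m inch '0 0 0 0 0 0 40;0 0 0.03 0 0 0 40;0 0 0.1 0 0 0 40;0 0 0.2 0 0 0 40;0 0 0.3 0 0 0 40;0 0 0.38 0 0 0 40;0 0 0.4 0 0 0 40;0 0 0.4 0 0 0 40;0 0 0.4 0 0 0 40;0 0 0.4 0 0 0 40'
python3 - <<'E'
from h import *
for i in range(2): state(); imaging.camera('wrist')
go(551.5+43,-322.5,150,0.5);go(562.9+43,262.7,150,-0.6)
E
```

```text
t: 8.02
eef_pos: [623.5, -168.7, 33.4]
orientation: [3.083, 0.603, 0.002]
wrist_force: [-0.9, 2.0, 7.9]
grip_width: 51.6
gripper_force: 35.0
t: 8.85
eef_pos: [621.6, -168.6, 149.9]
orientation: [-3.081, -0.603, 0.005]
wrist_force: [0.1, -0.5, -1.3]
grip_width: 51.9
gripper_force: 35.0
t 8.85 pos [ 621.6 -168.6  149.9] yaw 22.1 tilt [-0.  0. -1.] F [ 0.1 -0.5 -1.3] w 51.9 g 35.0
t 8.90 pos [ 621.6 -168.6  149.7] yaw 22.1 tilt [-0.  0. -1.] F [-0.3  0.  -1.8] w 51.9 g 35.0
t 8.95 pos [ 621.8 -168.6  149.9] yaw 22.1 tilt [-0.  0. -1.] F [ 0.1 -0.3 -1.5] w 51.9 g 35.0
-> -0.091 -0.513 0.000  az -0.120
t 8.95 pos [ 621.8 -168.6  149.9] yaw 22.1 tilt [-0.  0. -1.] F [ 0.1 -0.3 -1.5] w 51.9 g 35.0
-> -0.053 1.438 0.000  az -0.126
```

It reads about 1.5 N, so it's empty and goes in the yellow tray's far slot. The path clears the tins beneath by about 38 mm.

```bash
cd .;
python3 -m inch '-0.02 0.1 0 0 0 -0.03 40;-0.053 0.22 0 0 0 -0.06 40;-0.053 0.35 0 0 0 -0.126 40;-0.053 0.48 0 0 0 -0.126 40;-0.053 0.61 0 0 0 -0.126 40;-0.053 0.74 0 0 0 -0.126 40;-0.053 0.87 0 0 0 -0.126 40;-0.053 0.95 0 0 0 -0.126 40'
python3 -m inch '0 0.11 0 0 0 0 40;0 0.22 0 0 0 0 40;0 0.33 0 0 0 0 40;0 0.42 0 0 0 0 40;0 0.47 0 0 0 0 40;0 0.488 0 0 0 0 40;0 0.488 0 0 0 0 40;0 0.488 0 0 0 0 40'
python3 -m inch '0 0 -0.08 0 0 0 40;0 0 -0.18 0 0 0 40;0 0 -0.27 0 0 0 40;0 0 -0.32 0 0 0 40;0 0 -0.35 0 0 0 40;0 0 -0.365 0 0 0 40;0 0 -0.375 0 0 0 40;0 0 -0.383 0 0 0 40;0 0 -0.387 0 0 0 40;0 0 -0.391 0 0 0 40;0 0 -0.391 0 0 0 40'
python3 - <<'E'
from h import *
state()
E
```

```text
t: 9.62
eef_pos: [605.9, 119.9, 150.7]
orientation: [-3.14, 0.012, 0.004]
wrist_force: [-0.3, 0.1, -1.1]
grip_width: 51.6
gripper_force: 35.0
t: 10.28
eef_pos: [607.0, 261.0, 151.4]
orientation: [3.14, -0.015, -0.002]
wrist_force: [0.2, -0.0, -0.5]
grip_width: 51.7
gripper_force: 35.0
t: 11.2
eef_pos: [608.2, 262.2, 37.4]
orientation: [3.141, -0.015, 0.005]
wrist_force: [-0.3, -1.5, 4.3]
grip_width: 51.4
gripper_force: 35.0
t 11.20 pos [608.2 262.2  37.4] yaw -0.5 tilt [ 0. -0. -1.] F [-0.3 -1.5  4.3] w 51.4 g 35.0
```

```bash
cd .;
python3 -m inch '0 0 0 0 0 0 60;0 0 0 0 0 0 75;0 0 0 0 0 0 80;0 0 0 0 0 0 80;0 0 0.1 0 0 0 80;0 0 0.22 0 0 0 80;0 0 0.34 0 0 0 80;0 0 0.39 0 0 0 80;0 0 0.39 0 0 0 80'
python3 -m inch '-0.003 -0.13 0 0 0 -0.031 80;-0.003 -0.26 0 0 0 -0.031 80;-0.003 -0.39 0 0 0 -0.031 80;-0.003 -0.52 0 0 0 -0.031 80;-0.003 -0.64 0 0 0 -0.031 80;-0.003 -0.71 0 0 0 -0.031 80;-0.003 -0.727 0 0 0 -0.031 80;-0.003 -0.727 0 0 0 -0.031 80;-0.003 -0.727 0 0 0 -0.031 80'
python3 - <<'E'
from h import *
tins('top'); tins('wrist'); go(606,44.5,31,-6.2)
E
```

```text
t: 11.95
eef_pos: [610.1, 263.4, 156.9]
orientation: [-3.139, 0.015, -0.015]
wrist_force: [0.5, 0.4, 0.4]
grip_width: 80.1
gripper_force: 0.0
t: 12.7
eef_pos: [605.7, 44.9, 150.6]
orientation: [-3.136, 0.169, 0.003]
wrist_force: [-0.2, 0.3, -0.1]
grip_width: 79.8
gripper_force: 0.0
top tin [610.2 259.1] [53.3 52.3] yaw -0.2 [201 190  22  20]
top tin [491.5  21.5] [48.8 51.4] yaw 15.9 [269 252  19  18]
top tin [ 507.4 -325.6] [52.1 51.9] yaw 0.5 [388 278  21  22]
wrist tin [610.8  48.7] [51.5 52.3] yaw -6.0 [271 210  76  74]
wrist tin [611.4 254.1] [54.2 45.9] yaw 0.0 [  0 237  60  78]
t 12.80 pos [605.9  45.8 151.2] yaw -6.0 tilt [-0.  0. -1.] F [-0.   0.2  0.1] w 80.2 g 0.0
-> 0.000 -0.004 -0.401  az -0.001
```

```bash
cd .;
python3 -m inch '0 0 -0.1 0 0 0 80;0 0 -0.22 0 0 0 80;0 0 -0.32 0 0 0 80;0 0 -0.38 0 0 0 80;0 0 -0.4 0 0 0 80;0 0 -0.4 0 0 0 80;0 0 -0.4 0 0 0 40;0 0 -0.4 0 0 0 40;0 0 -0.4 0 0 0 40;0 0 -0.4 0 0 0 40;0 0 -0.4 0 0 0 40' 35
python3 -m inch '0 0 0 0 0 0 40;0 0 0.03 0 0 0 40;0 0 0.1 0 0 0 40;0 0 0.2 0 0 0 40;0 0 0.3 0 0 0 40;0 0 0.38 0 0 0 40;0 0 0.4 0 0 0 40;0 0 0.4 0 0 0 40;0 0 0.4 0 0 0 40;0 0 0.4 0 0 0 40'
python3 - <<'E'
from h import *
for i in range(2): state(); imaging.camera('wrist')
go(551.5+43,-322.5,150,0.5);go(562.9-43,262.7,150,-0.6)
E
```

```text
t: 13.72
eef_pos: [607.4, 45.0, 33.3]
orientation: [-3.136, 0.169, -0.005]
wrist_force: [0.6, 2.6, 4.0]
grip_width: 51.8
gripper_force: 35.0
t: 14.55
eef_pos: [604.7, 44.1, 149.7]
orientation: [3.137, -0.168, -0.007]
wrist_force: [0.1, 0.4, -1.7]
grip_width: 51.6
gripper_force: 35.0
t 14.55 pos [604.7  44.1 149.7] yaw -6.1 tilt [-0. -0. -1.] F [ 0.1  0.4 -1.7] w 51.6 g 35.0
t 14.60 pos [604.7  44.1 149.5] yaw -6.1 tilt [-0. -0. -1.] F [ 0.5  1.3 -0.9] w 51.8 g 35.0
t 14.65 pos [604.9  44.2 149.6] yaw -6.1 tilt [-0. -0. -1.] F [-0.2  0.4 -1.8] w 52.0 g 35.0
-> -0.035 -1.222 0.001  az 0.037
t 14.65 pos [604.9  44.2 149.6] yaw -6.1 tilt [-0. -0. -1.] F [-0.2  0.4 -1.8] w 52.0 g 35.0
-> -0.283 0.728 0.001  az 0.031
```

This one is empty too, so it goes in the yellow tray's near slot.

```bash
cd .;
python3 -m inch '-0.04 0.09 0 0 0 0.03 40;-0.09 0.2 0 0 0 0.03 40;-0.14 0.32 0 0 0 0.03 40;-0.19 0.44 0 0 0 0.03 40;-0.23 0.56 0 0 0 0.03 40;-0.27 0.66 0 0 0 0.03 40;-0.283 0.72 0 0 0 0.03 40;-0.283 0.728 0 0 0 0.03 40;-0.283 0.728 0 0 0 0.03 40;-0.283 0.728 0 0 0 0.03 40'
python3 -m inch '0 0 -0.08 0 0 0 40;0 0 -0.18 0 0 0 40;0 0 -0.27 0 0 0 40;0 0 -0.32 0 0 0 40;0 0 -0.35 0 0 0 40;0 0 -0.365 0 0 0 40;0 0 -0.375 0 0 0 40;0 0 -0.383 0 0 0 40;0 0 -0.387 0 0 0 40;0 0 -0.391 0 0 0 40;0 0 -0.391 0 0 0 40'
python3 - <<'E'
from h import *
state()
E
```

```text
t: 15.48
eef_pos: [521.3, 261.8, 150.9]
orientation: [3.14, -0.019, -0.002]
wrist_force: [0.0, 1.0, -1.8]
grip_width: 52.0
gripper_force: 35.0
t: 16.4
eef_pos: [522.5, 262.5, 37.3]
orientation: [-3.141, 0.02, -0.005]
wrist_force: [-1.7, -1.3, 8.6]
grip_width: 51.6
gripper_force: 35.0
t 16.40 pos [522.5 262.5  37.3] yaw -0.7 tilt [ 0.  0. -1.] F [-1.7 -1.3  8.6] w 51.6 g 35.0
```

```bash
cd .;
python3 -m inch '0 0 0 0 0 0 60;0 0 0 0 0 0 75;0 0 0 0 0 0 80;0 0 0 0 0 0 80;0 0 0.1 0 0 0 80;0 0 0.22 0 0 0 80;0 0 0.34 0 0 0 80;0 0 0.39 0 0 0 80;0 0 0.39 0 0 0 80'
python3 -m inch '-0.02 -0.12 0 0 0 0.087 80;-0.04 -0.25 0 0 0 0.087 80;-0.06 -0.38 0 0 0 0.087 80;-0.08 -0.51 0 0 0 0.087 80;-0.097 -0.64 0 0 0 0.087 80;-0.097 -0.75 0 0 0 0.087 80;-0.097 -0.807 0 0 0 0.087 80;-0.097 -0.807 0 0 0 0.087 80;-0.097 -0.807 0 0 0 0.087 80'
python3 - <<'E'
from h import *
tins('top'); tins('wrist'); go(491.8,20.5,31,15)
E
```

```text
t: 17.15
eef_pos: [524.2, 263.8, 156.0]
orientation: [-3.138, 0.02, -0.014]
wrist_force: [0.9, 1.4, 1.5]
grip_width: 80.1
gripper_force: 0.0
t: 17.9
eef_pos: [491.4, 20.1, 150.2]
orientation: [-3.114, -0.404, 0.003]
wrist_force: [-0.4, -1.1, 0.0]
grip_width: 80.0
gripper_force: 0.0
top tin [610.2 259.1] [53.3 52.3] yaw -0.2 [201 190  22  20]
top tin [522.5 259.6] [53.6 52.3] yaw -0.2 [191 218  22  21]
top tin [ 507.4 -325.6] [52.1 51.9] yaw 0.5 [388 278  21  22]
wrist tin [494.8  26.3] [53.  51.5] yaw 14.5 [270 210  76  75]
t 18.00 pos [491.7  21.4 150.6] yaw 14.9 tilt [-0.  0. -1.] F [0.  0.8 0.4] w 80.2 g 0.0
-> 0.000 -0.003 -0.399  az 0.000
```

```bash
cd .;
python3 -m inch '0 0 -0.1 0 0 0 80;0 0 -0.22 0 0 0 80;0 0 -0.32 0 0 0 80;0 0 -0.38 0 0 0 80;0 0 -0.4 0 0 0 80;0 0 -0.4 0 0 0 80;0 0 -0.4 0 0 0 40;0 0 -0.4 0 0 0 40;0 0 -0.4 0 0 0 40;0 0 -0.4 0 0 0 40;0 0 -0.4 0 0 0 40' 35
python3 -m inch '0 0 0 0 0 0 40;0 0 0.03 0 0 0 40;0 0 0.1 0 0 0 40;0 0 0.2 0 0 0 40;0 0 0.3 0 0 0 40;0 0 0.38 0 0 0 40;0 0 0.4 0 0 0 40;0 0 0.4 0 0 0 40;0 0 0.4 0 0 0 40;0 0 0.4 0 0 0 40'
python3 - <<'E'
from h import *
for i in range(2): state(); imaging.camera('wrist')
go(551.5+43,-322.5,150,0.5)
E
```

```text
t: 18.92
eef_pos: [492.4, 22.9, 32.9]
orientation: [-3.111, -0.404, -0.003]
wrist_force: [-2.0, 8.9, 6.2]
grip_width: 51.6
gripper_force: 35.0
t: 19.75
eef_pos: [490.4, 20.6, 149.5]
orientation: [-3.114, -0.408, 0.007]
wrist_force: [-0.3, 0.1, -6.2]
grip_width: 51.8
gripper_force: 35.0
t 19.75 pos [490.4  20.6 149.5] yaw 14.9 tilt [-0.  0. -1.] F [-0.3  0.1 -6.2] w 51.8 g 35.0
t 19.80 pos [490.5  20.6 149.4] yaw 14.9 tilt [-0.  0. -1.] F [ 0.2 -0.6 -5.7] w 51.9 g 35.0
t 19.85 pos [490.8  20.6 149.5] yaw 14.9 tilt [-0.  0. -1.] F [-0.2  0.1 -6.1] w 51.5 g 35.0
-> 0.346 -1.144 0.002  az -0.080
```

It reads about 6 N, so it's full and goes in the blue tray's far slot.

```bash
cd .;
python3 -m inch '0.03 -0.09 0 0 0 -0.02 40;0.07 -0.2 0 0 0 -0.04 40;0.12 -0.32 0 0 0 -0.08 40;0.17 -0.44 0 0 0 -0.08 40;0.22 -0.56 0 0 0 -0.08 40;0.27 -0.68 0 0 0 -0.08 40;0.32 -0.8 0 0 0 -0.08 40;0.345 -0.9 0 0 0 -0.08 40'
python3 -m inch '0 -0.1 0 0 0 0 40;0 -0.18 0 0 0 0 40;0 -0.23 0 0 0 0 40;0 -0.244 0 0 0 0 40;0 -0.244 0 0 0 0 40;0 -0.244 0 0 0 0 40;0 -0.244 0 0 0 0 40'
python3 -m inch '0 0 -0.08 0 0 0 40;0 0 -0.18 0 0 0 40;0 0 -0.27 0 0 0 40;0 0 -0.32 0 0 0 40;0 0 -0.35 0 0 0 40;0 0 -0.365 0 0 0 40;0 0 -0.375 0 0 0 40;0 0 -0.383 0 0 0 40;0 0 -0.387 0 0 0 40;0 0 -0.391 0 0 0 40;0 0 -0.394 0 0 0 40;0 0 -0.394 0 0 0 40'
python3 - <<'E'
from h import *
state()
E
```

```text
t: 20.52
eef_pos: [596.9, -252.4, 149.4]
orientation: [3.141, 0.013, -0.001]
wrist_force: [1.5, 0.6, -5.5]
grip_width: 51.9
gripper_force: 35.0
t: 21.1
eef_pos: [595.6, -320.6, 151.3]
orientation: [-3.14, -0.017, 0.001]
wrist_force: [0.4, -0.3, -5.2]
grip_width: 51.9
gripper_force: 35.0
t: 22.1
eef_pos: [596.7, -322.9, 36.9]
orientation: [3.14, 0.015, 0.005]
wrist_force: [-1.7, 2.7, 5.9]
grip_width: 52.0
gripper_force: 35.0
t 22.10 pos [ 596.7 -322.9   36.9] yaw 0.5 tilt [ 0. -0. -1.] F [-1.7  2.7  5.9] w 52.0 g 35.0
```

It's down on the tray floor, so I'll release it, retreat clear of everything and check.

```bash
cd .;
python3 -m inch '0 0 0 0 0 0 60;0 0 0 0 0 0 75;0 0 0 0 0 0 80;0 0 0 0 0 0 80;0 0 0.1 0 0 0 80;0 0 0.22 0 0 0 80;0 0 0.34 0 0 0 80;0 0 0.46 0 0 0 80;0 0 0.55 0 0 0 80'
python3 -m inch '-0.1 0.1 0 0 0 0 80;-0.2 0.2 0 0 0 0 80;-0.3 0.3 0 0 0 0 80;-0.4 0.4 0 0 0 0 80;-0.5 0.5 0 0 0 0 80;-0.6 0.6 0 0 0 0 80;-0.6 0.6 0 0 0 0 80;-0.6 0.6 0 0 0 0 80;-0.6 0.6 0 0 0 0 80'
python3 - <<'E'
from h import *
state(); im=tins('top'); cv2.imwrite('pics/t3.png',im[:,:,::-1])
E
```

```text
t: 22.85
eef_pos: [596.6, -323.3, 201.8]
orientation: [3.139, 0.015, 0.005]
wrist_force: [0.5, 0.2, -0.0]
grip_width: 79.8
gripper_force: 0.0
t: 23.6
eef_pos: [416.7, -143.3, 199.0]
orientation: [3.14, 0.015, 0.004]
wrist_force: [0.1, -0.6, -0.9]
grip_width: 79.9
gripper_force: 0.0
t 23.60 pos [ 416.7 -143.3  199. ] yaw 0.6 tilt [ 0. -0. -1.] F [ 0.1 -0.6 -0.9] w 79.9 g 0.0
top tin [610.2 259.1] [53.3 52.3] yaw -0.2 [201 190  22  20]
top tin [522.7 259.6] [53.6 51.9] yaw -0.2 [191 218  22  21]
top tin [ 595.7 -325.7] [52.  52.5] yaw -0.0 [395 249  22  21]
top tin [ 507.4 -325.6] [52.1 51.9] yaw 0.5 [388 278  21  22]
```

View pics/t3.png

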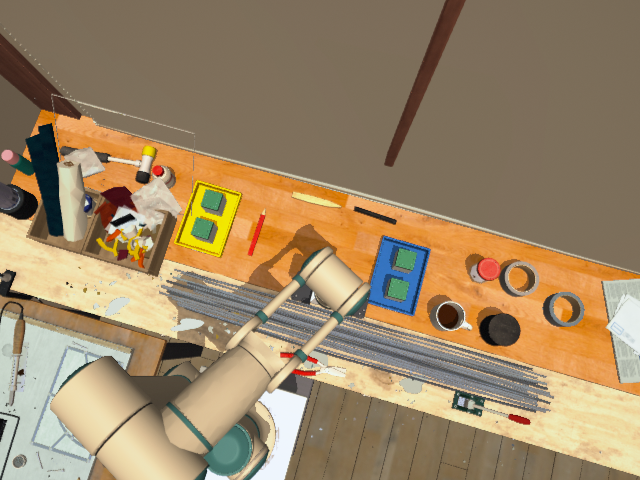

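The picture shows two tins upright in the yellow tray, at (212,201) and (203,229), and two in the blue tray, at (405,259) and (398,288). The bystanders haven't moved and the arm is clear, so I'll hand the job in.

```bash
python3 -c "
from h import *
print(ctrl.finish_job())"
```

```text
the job is handed in; nothing more can be done
None
```

The job is handed in at about 24 s of the 72 s allowed: both full tins stand in the blue tray and both empty ones in the yellow tray, with the bystanders where they were; the hand-in gave no verdict.

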